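# Swing the filling spout over the open well and open the valve

## Task

Get the small three-well water bath ready for topping up: with closed fingertips, push its swivel spout round until the nozzle is over the middle of the one open well (the well with just a flat ring on it; the other two wear knobbed lids). Only then push the lever of the bench valve beside the bath round to its stop, fully open. Push gently (under about 30 N), do not grip or lift anything, leave the lids, the ring and the other things on the bench where they are, and finish with the hand clear.

Things in the scene. Friction and masses are not known exactly. Their poses are not given: they have to be found in the camera images.
- bath: Grey rectangular water bath, fixed to the bench, 240 (x) x 360 (y) mm, flat steel deck 160 mm above the bench. Origin: centre of its underside; its x axis points to its rear. Three 76 mm wells on the deck, on a circle of 130 mm radius about the spout's pivot, at spout joint values -1.1, 0 and 1.1; which of them is the open one varies. The spout's post stands 85 mm behind the origin, on the centre line.
- spout (a joint): Swivel of the spout about the vertical post (rad, range -1.6 to 1.6). 0: the arm points to the bath's front (-x of the bath); it grows anticlockwise seen from above, so at +1.57 the arm points to -y of the bath. Stays where it is left: takes about 0.22 N m (some 2.5 N at 90 mm from the pivot). Starts between the middle well and the one at +1.1.
- spout_pivot (a point): On the axis of the post (hub of 34 mm diameter, top 268 mm above the bench), at the height of the centre line of the arm, 250 mm above the bench.
- spout_nozzle (a point): Centre of the lower end of the nozzle, 216 mm above the bench, 130 mm from the pivot axis. The arm is a level steel tube of 16 mm diameter running from the pivot straight out to 118 mm, then bending down into the nozzle of 20 mm diameter.
- open_ring: Loose flat steel ring round the open well: outside 92 mm, opening 60 mm, 6 mm thick, lying on the deck. Origin: centre of its underside, the centre of the well. It marks the well to be filled.
- lid_a: Loose steel lid on a closed well: 92 mm across, with a black knob 24 mm wide; its top 27 mm above the deck (187 mm above the bench). Origin: centre of its underside.
- lid_b: As lid_a, on the other closed well.
- valve: Bench valve, fixed to the bench to the right of the bath: steel pillar of 32 mm diameter with a 46 mm square brass body on top, 126 mm high. Origin: centre of its foot. A flat lever turns on top of it.
- lever (a joint): Lever of the valve about the vertical spindle (rad, stops at 0 and 1.571). 0, closed: it points to -x of the valve; it grows anticlockwise seen from above; 1.571, fully open, at its stop: it points to -y of the valve. Stays where it is left: takes about 0.16 N m (some 2.3 N at 70 mm). Starts closed or nearly so.
- lever_pivot (a point): On the spindle's axis, at mid thickness of the lever, 140 mm above the bench; the hub is 24 mm across, its top 148 mm above the bench.
- lever_tip (a point): Middle of the end of the lever, 97 mm from the spindle's axis, 140 mm above the bench. The lever's black grip is 19 mm wide, 12 mm thick, from 47 to 97 mm from the axis; nearer the axis it is a steel bar 15 mm wide.
- flask: Bystander: conical glass flask, 80 mm wide, 116 mm high, on the bench. Origin: centre of its underside.
- beaker: Bystander: small glass beaker, 56 mm wide, 75 mm high, on the bench between valve and bath, towards the back. Origin: centre of its underside.
- bottle: Bystander: amber bottle, 68 mm wide, 160 mm high, to the left of the bath. Origin: centre of its underside.
- jar: Bystander: white jar, 60 mm wide, 80 mm high, to the left of the bath. Origin: centre of its underside.
Things that resemble listed ones, but are neither listed nor needed, are in the scene too. Leave any green look-alike of the valve alone. Of the things that look like the open_ring, the largest one is meant.

How it is judged (in metres and radians):
On the way, in this order (a step that is already met when the one before it is completed fails the run):
1. the spout is at rest with its nozzle over the open well (within 20 mm of its centre) (horizontal distance between spout_nozzle and open_ring below 0.02 m and velocity of joint spout between -0.05 and 0.05 rad/s), for 0.3 s.
2. the valve lever is fully open (value of joint lever above 1.45 rad), for 0.2 s.
At the end, for the whole second after the job is handed in: The nozzle is within 20 mm (horizontally) of the centre of the open well's ring, the lever is within 0.12 rad of its open stop (above 1.45 rad), both at rest, and the lids, the ring and the bystanders are within 20 mm of where they began (all of step 1 and value of joint lever above 1.45 rad and velocity of joint lever between -0.05 and 0.05 rad/s and distance of each of lid_a, lid_b, open_ring, flask, beaker, bottle, jar from where it was at the start of the episode below 0.02 m); the robot touches nothing.
It fails at once if the valve is opened (beyond 0.4 rad) while the nozzle is not over the open well (more than 30 mm off its centre) (value of joint lever above 0.4 rad and horizontal distance between spout_nozzle and open_ring above 0.03 m).
It fails at once if the spout or the lever is forced or gripped (more than 30 N) (contact force between the fingers and spout above 30 N or contact force between the fingers and lever above 30 N).
It fails at once if a lid, the ring or a bystander is lifted or shifted by more than 20 mm (distance of any of lid_a, lid_b, open_ring, flask, beaker, bottle, jar from where it was at the start of the episode above 0.02 m).
It also fails if it takes over 70 s, if anything falls off the work surface, if the arm or the gripper's body presses on something with over 40 N, if the wrist force passes 120 N, or if a joint passes its speed limit or range.

## Robot

A 7-joint arm with a two-finger parallel gripper is mounted at the origin on the work surface. World frame = base frame: x ahead of the robot, y to its left, z up, the work surface at z = 0. Lengths are in m, angles in degrees, forces in N, time in s.
With the tool pointing down it reaches from about 0.425 to 0.875 m from the base axis. Payload 8.4 kg.
Tool frame: the origin (TCP) lies midway between the tips of the shut fingers; the grasp point (between the pads) lies 19 mm behind it; z points along the fingers, y is the line along which they close (so a half turn about z gives the same grasp; the last joint's range is limited). The gripper opens to 85 mm and grips with 20 to 120 N. Pads are 22 mm wide; open, the fingers measure 114 mm over their backs; the gripper's body (76 mm by 85 mm) begins 54 mm behind the grasp point. The pads swing forward as they close: fully open they stand 13 mm farther back than shut.
Start: joints at [-78.736, 19.091, 2.286, 83.961, -0.768, 76.965, -3.352], TCP at [0.189, 0.622, 0.231] pointing down, gripper open.
Joint ranges: [-147.57, 147.57], [-21.85, 119.76], [-74.77, 79.35], [14.55, 137.4], [-85.83, 265.84], [4.83, 119.75], [-152.11, 152.11]. Speed limits (degrees/s): [127.2, 127.2, 159.86, 159.86, 180, 180, 180].

## Interface

Orientations are given as [roll, pitch, yaw] about the fixed x, y, z axes, in that order (R = Rz(yaw) Ry(pitch) Rx(roll)).
In Python, from bench import manip gives the robot as it stands.
- The arm moves only by the tool move_arm, never from a script. Its arguments are lists of equal length, an entry for each row: "slide": the shift along the tool's x, y, z in mm, a list of three; "spin": the turn about the tool's z in degrees. In form: {"slide": [[dx, dy, dz], ...], "spin": [spin, ...]}. A call has 1 to 20 rows; each row shifts and turns the commanded pose from where the row before left it, along the tool's axes as they then stand; what a row does not reach is not made up. A row lasts 1/8 s, in which the tool goes at most 62.5 mm and 10.7 degrees, less where a joint would pass 70% of its speed; a pose out of reach is approached as far as the arm can. A call with a gripper value outside its range is refused whole. "fingers" is the finger opening in mm, from 0 to 85.4, set as the call begins (left out, the last holds). The fingers move at their own pace and stop on an object; "squeeze" is the grip in N (left out, the last holds). Time passes only in rows, so rows that do not move let the fingers close. It gives the time, the measured TCP pose, the force, the opening and the grip force at its end, in the units of the state.
- manip.observe(): the state, without advancing time (a new reading comes with each control period).
- manip.get_image(name): name is "scene" or "top" or "wrist"; returns a dict with "color" (480x640x3 uint8, blue, green, red), "z_map" (480x640 float32, m along the optical axis (not along the pixel's ray), 0 where there is no reading), "mtx" (3x3 intrinsics, pixels), "dist" ([k1, k2, p1, p2, k3] as OpenCV has them; the pictures are not rectified), "world_to_cam" (4x4, takes a point from world to camera coordinates). Camera axes: x right, y down, z forward; pixel columns grow to the right and rows downward; lengths in m; the calibration is good to about 2 mm. A picture is of the moment at which its call begins.
- manip.job_done(): hands the job in; it is judged then, once.
The state is a dict: "clock": time; "q": joint angles; "joint_vel": joint speeds; "joint_torque": joint torques, N m; "tool_pos": TCP position; "orientation": TCP orientation; "contact_force": force on the tool from outside, world axes, zero at the start; "ft_torque": the same for the moment, N m; "grip_width": opening from 0.0 (shut) to 1.0 (fully open); "grasp_force": force on a finger pad.
Only numpy, scipy, OpenCV 4.12 (cv2) and the standard library are available. Lean on these libraries where they do the work, as an engineer would, in place of code of your own. Each camera call takes 0.05 s, during which the arm holds its last target. There are 200 camera calls.

## Working session

There is one attempt and no reset: what is moved stays moved. The work goes in short steps, Python scripts to look and compute and a tool call to move; the robot and the scene stay as the last step left them, time stands still between calls to the robot, and variables do not carry over. Pictures are saved under pics/ and viewed, at most 10 in all, crops included, and the job is handed in when it is done.

Besides the shell and the picture viewer there is one more tool, called after "Emit:" by a JSON object that holds its "fn" and its "kwargs", one argument or row to a line. move_arm: Moves the arm, as the interface text tells. Its arguments: {"type":"object","properties":{"slide":{"type":"array"},"spin":{"type":"array"},"fingers":{"type":"number"},"squeeze":{"type":"number"}},"required":["slide","spin"]}

```bash
mkdir -p pics; cat > h.py <<'E'
from bench import manip
import numpy as np, cv2
def snap(n,f):
    im=manip.get_image(n); cv2.imwrite(f'pics/{f}.png',im['color']); np.save(f'pics/{f}.npy',im,allow_pickle=True); return im
def load(f): return np.load(f'pics/{f}.npy',allow_pickle=True).item()
def ray(im,u,v):
    p=cv2.undistortPoints(np.array([[[u,v]]],float),im['mtx'],im['dist'])[0,0]
    return np.array([p[0],p[1],1.])
def px(im,u,v,z=None):
    """world point at pixel; z=None -> depth map, else intersect with plane z"""
    r=ray(im,u,v); T=np.linalg.inv(im['world_to_cam']); c=T[:3,3]; d=T[:3,:3]@r
    if z is None:
        w=im['z_map'][int(v)-1:int(v)+2,int(u)-1:int(u)+2]; s=np.median(w[w>0])
    else: s=(z-c[2])/d[2]
    return c+s*d
E
python3 - <<'E'
from h import *
snap('top','top0'); snap('scene','scene0')
print(manip.observe())
E
```

```text
{'clock': 0.1, 'q': array([-78.73442665,  19.12836753,   2.28326992,  84.00620178,
        -0.76705507,  76.96380596,  -3.35148637]), 'joint_vel': array([ 0.09536452, -0.15160188,  0.01017543, -0.04301978,  0.1247887 ,
       -0.12506029,  0.06298091]), 'joint_torque': array([ 4.79326816e-03, -6.60018539e+01,  1.37067486e+00, -4.06465960e+01,
        1.71356538e-02,  8.93777440e-03,  3.07249923e-05]), 'tool_pos': array([0.18938812, 0.62137496, 0.23050067]), 'orientation': array([-1.79917047e+02,  5.84438500e-03,  1.63051502e+02]), 'contact_force': array([-0.2664372 ,  0.49023327, -0.34868233]), 'ft_torque': array([-0.01388082,  0.02863473,  0.01149842]), 'grasp_force': 0.0, 'grip_width': 0.9996777802684297}
```

View pics/top0.png

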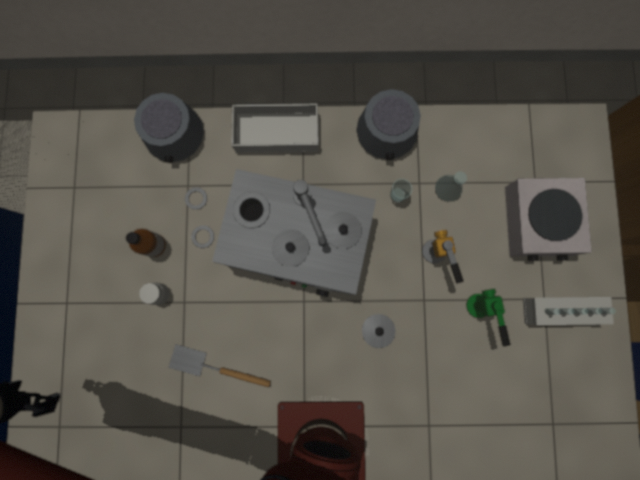

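View pics/scene0.png

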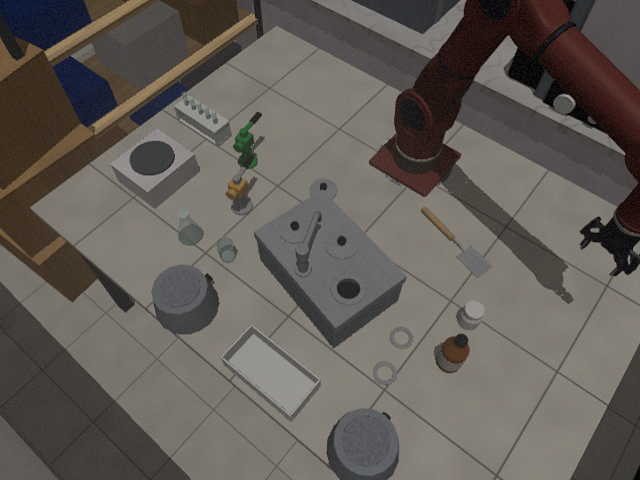

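The top view (up = +x, left = +y) shows the open ring at about (252,209), the lids at (291,248) and (343,230), and the spout running from (301,188) to (323,243). The brass valve is at (445,243) with its lever tip at (459,280). Next I'll enlarge these areas.

```bash
python3 - <<'E'
from h import *
im=load('top0')['color']
a=cv2.resize(im[160:310,205:385],None,fx=4,fy=4,interpolation=cv2.INTER_CUBIC); a=cv2.convertScaleAbs(a,alpha=1.4)
cv2.imwrite('pics/cropA.png',a)
b=cv2.resize(im[215:300,410:490],None,fx=7,fy=7,interpolation=cv2.INTER_CUBIC); cv2.imwrite('pics/cropB.png',cv2.convertScaleAbs(b,alpha=1.4))
E
```

```text
(no output)
```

View pics/cropA.png

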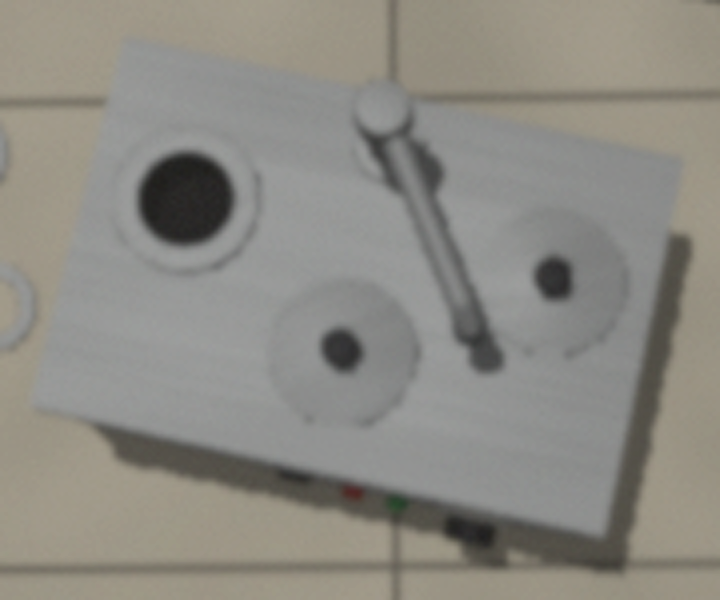

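View pics/cropB.png

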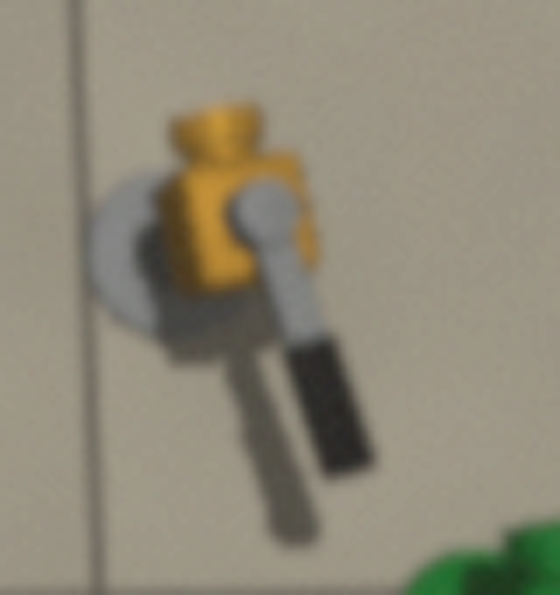

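The crops show the ring centre at A(187,200), hub top at (384,110), spout end at (470,332) and knobs at (341,349) and (553,278). The lever hub is at B(266,212) and its tip at (349,468).

```bash
python3 - <<'E'
from h import *
im=load('top0')
A=lambda u,v,z=None: px(im,205+(u+.5)/4-.5,160+(v+.5)/4-.5,z)
B=lambda u,v,z=None: px(im,410+(u+.5)/7-.5,215+(v+.5)/7-.5,z)
np.set_printoptions(precision=4,suppress=True)
cs=[A(*c,.160) for c in [(127,40),(683,158),(607,538),(35,405)]]
print('corners',*cs,'c',np.mean(cs,0)); d=(cs[0]-cs[3]+cs[1]-cs[2]); e=cs[0]-cs[1]+cs[3]-cs[2]
print('yaw',np.degrees(np.arctan2(d[1],d[0])),np.degrees(np.arctan2(-e[0],e[1])))
ring=A(187,200,.166);hub=A(384,110,.268);k0=A(341,349,.187);k1=A(553,278,.187);tip=A(470,332,.254)
P=hub
for n,p in dict(ring=ring,k0=k0,k1=k1,tip=tip).items():
  v=p-P; print(n,p,'r',np.hypot(*v[:2]),'dir',np.degrees(np.arctan2(v[1],v[0])))
print('hub',hub)
# pivot fit from three wells: circle
from scipy.optimize import least_squares
W=np.array([ring,k0,k1])[:,:2]
f=lambda s:(np.array([[s[0]+.130*np.cos(s[2]+np.pi+a),s[1]+.130*np.sin(s[2]+np.pi+a)] for a in(-1.1,0,1.1)])-W).ravel()
r=least_squares(f,[hub[0],hub[1],-.2]);print('fit',r.x,np.degrees(r.x[2]),r.fun)
lh=B(266,212,.148);lt=B(349,468,.146);v=lt-lh
print('lever',lh,lt,np.hypot(*v[:2]),np.degrees(np.arctan2(v[1],v[0])))
print(B(266,212),A(384,110),B(338,420))
for n,u,v_ in [('flaskneck',459,178),('beaker',400,193)]: print(n,px(im,u,v_,.08))
E
```

```text
corners [0.7105 0.2058 0.16  ] [ 0.6306 -0.1416  0.16  ] [ 0.3968 -0.0895  0.16  ] [0.4806 0.2587 0.16  ] c [0.5546 0.0583 0.16  ]
yaw -12.742918910449015 -13.237660358490682
ring [0.6062 0.1658 0.166 ] r 0.1298636166108542 dir 103.14896154023289
k0 [0.51   0.0692 0.187 ] r 0.12918144438148724 dir 166.63851663240922
k1 [ 0.5517 -0.0583  0.187 ] r 0.1287701780831752 dir -130.71772490761808
tip [ 0.5109 -0.0079  0.254 ] r 0.13346861056658169 dir -159.28819909224168
hub [0.6357 0.0393 0.268 ]
fit [ 0.6363  0.0396 -0.2364] -13.544937617696517 [-0.      0.0002 -0.0001  0.0008  0.0001 -0.001 ]
lever [ 0.5158 -0.3185  0.148 ] [ 0.4255 -0.3438  0.146 ] 0.09384120949422878 -164.33958067993302
[ 0.5159 -0.3187  0.1473] [0.6358 0.0394 0.2678] [ 0.4424 -0.3412  0.1447]
flaskneck [ 0.7042 -0.377   0.08  ]
beaker [ 0.6647 -0.2175  0.08  ]
```

```bash
cat >> h.py <<'E'
def plan(wps,pose=None,step=45,dspin=9):
    """wps: list of (x,y,z,yaw); prints rounded rows (mm, deg) in tool axes"""
    if pose is None:
        s=manip.observe(); pose=[*s['tool_pos'],s['orientation'][2]]
    c=np.array(pose,float); S=[];K=[]
    for w in wps:
        w=np.array(w,float)
        dy=(w[3]-c[3]+180)%360-180
        n=max(1,int(np.ceil(max(np.linalg.norm(w[:3]-c[:3])*1e3/step,abs(dy)/dspin))))
        y0=c[3]
        for i in range(n):
            t=c[:3]+(w[:3]-c[:3])/(n-i); d=(t-c[:3])*1e3; a=np.radians(c[3])
            X=np.array([np.cos(a),np.sin(a),0]);Y=np.array([np.sin(a),-np.cos(a),0])
            m=[int(round(d@X)),int(round(d@Y)),int(round(-d[2]))]
            sp=int(round(-(y0+dy*(i+1)/n-c[3])))
            S.append(m);K.append(sp); c[:3]+=(m[0]*X+m[1]*Y)/1e3; c[2]-=m[2]/1e3; c[3]-=sp
    print(len(S),'rows'); print('slide',S); print('spin',K); print('end',c.round(4)); return c
P=np.array([.636,.0395]); L=np.array([.516,-.3187])
u=lambda d:np.array([np.cos(np.radians(d)),np.sin(np.radians(d))])
def sp(th,gap=0,r=.092,z=.232): # TCP pushing spout clockwise at arm direction th
    p=P+r*u(th)+(.019+gap)*u(th+90); return (*p,z,th-90)
def lv(ph,gap=0,r=.075,z=.124): # TCP pushing lever anticlockwise at direction ph
    p=L+r*u(ph)-(.0205+gap)*u(ph+90); return (*p,z,ph+90)
E
python3 - <<'E'
from h import *
a=sp(200.7,.03)
plan([(.19,.62,.36,163),(.45,.36,.36,135),(a[0],a[1],.36,a[3]),a])
im=load('top0')
print('green hub',px(im,491,297,.148),px(im,491,297),'tip',px(im,505,341,.146))
E
```

```text
25 rows
slide [[0, 0, -43], [0, -1, -43], [-1, 0, -43], [-36, -19, 0], [-37, -17, 0], [-38, -15, 0], [-39, -13, 0], [-39, -12, 0], [-40, -9, 0], [-40, -6, 0], [-41, -5, 0], [-41, -2, 0], [-36, -20, 0], [-37, -19, 0], [-38, -17, 0], [-39, -15, 0], [-39, -13, 0], [-40, -12, 0], [-40, -10, 0], [-41, -8, 0], [-41, -7, 0], [-42, -5, 0], [0, 0, 43], [0, 0, 42], [0, 0, 43]]
spin [0, 0, 0, 3, 3, 3, 3, 4, 3, 3, 3, 3, 2, 3, 2, 3, 2, 3, 2, 2, 3, 2, 0, 0, 0]
end [ 5.673000e-01 -3.920000e-02  2.315000e-01  1.110515e+02]
green hub [ 0.38680378 -0.41829725  0.148     ] [ 0.38694806 -0.426885    0.12470886] tip [ 0.28118731 -0.44667984  0.146     ]
```

Emit:
{"fn": "move_arm", "kwargs": {
  "slide": [
    [0,0,-43],
    [0,-1,-43],
    [-1,0,-43],
    [-36,-19,0],
    [-37,-17,0],
    [-38,-15,0],
    [-39,-13,0],
    [-39,-12,0],
    [-40,-9,0],
    [-40,-6,0],
    [-41,-5,0],
    [-41,-2,0]
  ],
  "spin": [0,0,0,3,3,3,3,4,3,3,3,3],
  "fingers": 0,
  "squeeze": 20
}}

```text
clock: 1.6
tool_pos: [0.451, 0.3591, 0.36]
orientation: [-180.0, -0.0, 135.0]
contact_force: [0.7, -0.2, 0.0]
grip_width: 0.001
grasp_force: 0.0
```

Emit:
{"fn": "move_arm", "kwargs": {
  "slide": [
    [-36,-20,0],
    [-37,-19,0],
    [-38,-17,0],
    [-39,-15,0],
    [-39,-13,0],
    [-40,-12,0],
    [-40,-10,0],
    [-41,-8,0],
    [-41,-7,0],
    [-42,-5,0],
    [0,0,0],
    [0,0,0]
  ],
  "spin": [2,3,2,3,2,3,2,2,3,2,0,0]
}}

```text
clock: 3.1
tool_pos: [0.5667, -0.039, 0.3604]
orientation: [180.0, -0.1, 111.0]
contact_force: [-0.0, 0.1, -0.3]
grip_width: -0.002
grasp_force: 0.0
```

```bash
python3 - <<'E'
from h import *
print(manip.observe()['q'])
c=plan([sp(200.7,.03)])
plan([sp(200.7,.0)],c,step=10)
im=snap('scene','scene1'); cv2.imwrite('pics/s1.png',cv2.resize(im['color'][130:350,170:430],None,fx=2.5,fy=2.5))
E
```

```text
[-34.1070495    7.79536961  38.33842904  84.79589975  -4.88145441
  89.09173944  25.0738379 ]
3 rows
slide [[0, 0, 43], [0, 0, 43], [0, 1, 42]]
spin [0, 0, 0]
end [ 5.676000e-01 -3.860000e-02  2.324000e-01  1.110223e+02]
3 rows
slide [[10, 0, 0], [10, 0, 0], [10, 0, 0]]
spin [0, 0, 0]
end [ 5.569000e-01 -1.060000e-02  2.324000e-01  1.110223e+02]
```

View pics/s1.png

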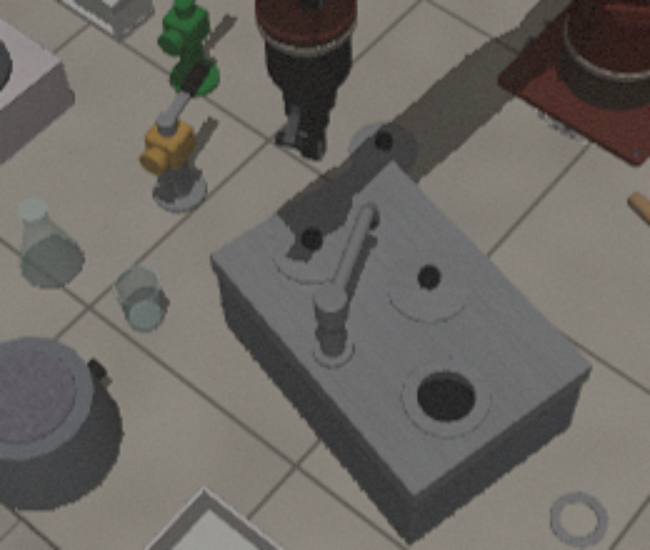

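The hand is closed and above the bath on the right-lid side of the spout, with nothing disturbed. I'll descend and make contact.

Emit:
{"fn": "move_arm", "kwargs": {
  "slide": [
    [0,0,43],
    [0,0,43],
    [0,1,42],
    [5,0,0],
    [6,0,0],
    [6,0,0],
    [6,0,0],
    [6,0,0],
    [0,0,0]
  ],
  "spin": [0,0,0,0,0,0,0,0,0]
}}

```text
clock: 4.28
tool_pos: [0.5579, -0.011, 0.2326]
orientation: [180.0, -0.0, 111.1]
contact_force: [0.5, 0.8, 0.1]
grip_width: -0.002
grasp_force: 0.0
```

```bash
python3 - <<'E'
from h import *
s=manip.observe(); print(s['tool_pos'],s['contact_force'])
c=[*s['tool_pos'],s['orientation'][2]]
c=plan([sp(t) for t in range(196,135,-4)],c)
c=plan([sp(t) for t in range(132,107,-4)]+[sp(105)],c)
E
```

```text
[ 0.55787152 -0.01102467  0.23261963] [0.50010345 0.84588246 0.08557839]
16 rows
slide [[8, -2, 1], [7, -1, 0], [6, -1, 0], [7, -2, 0], [6, -1, 0], [7, -1, 0], [6, -1, 0], [7, -1, 0], [6, -1, 0], [6, -1, 0], [7, -1, 0], [6, -1, 0], [7, -1, 0], [6, -1, 0], [7, -2, 0], [6, -1, 0]]
spin [5, 4, 4, 4, 4, 4, 4, 4, 4, 4, 4, 4, 4, 4, 4, 4]
end [ 0.5562  0.0898  0.2316 46.0822]
8 rows
slide [[7, -1, 0], [6, -1, 0], [7, -1, 0], [6, -1, 0], [7, -1, 0], [6, -1, 0], [7, -1, 0], [4, -1, 0]]
spin [4, 4, 4, 4, 4, 4, 4, 3]
end [ 0.5935  0.1233  0.2316 15.0822]
```

Emit:
{"fn": "move_arm", "kwargs": {
  "slide": [
    [8,-2,1],
    [7,-1,0],
    [6,-1,0],
    [7,-2,0],
    [6,-1,0],
    [7,-1,0],
    [6,-1,0],
    [7,-1,0],
    [6,-1,0],
    [6,-1,0],
    [7,-1,0],
    [6,-1,0],
    [7,-1,0],
    [6,-1,0],
    [7,-2,0],
    [6,-1,0]
  ],
  "spin": [5,4,4,4,4,4,4,4,4,4,4,4,4,4,4,4]
}}

```text
clock: 6.28
tool_pos: [0.556, 0.0888, 0.2311]
orientation: [-180.0, 0.1, 45.9]
contact_force: [-1.7, -2.2, -0.1]
grip_width: -0.0
grasp_force: 1.3
```

```bash
python3 - <<'E'
from h import *
s=manip.observe(); print(s['tool_pos'],s['orientation'],s['contact_force'],s['q'][6])
im=snap('scene','scene2'); cv2.imwrite('pics/s2.png',cv2.resize(im['color'][130:350,200:460],None,fx=2.5,fy=2.5))
E
```

```text
[0.55597792 0.08882276 0.23112604] [-1.79987629e+02  7.23871605e-02  4.58779414e+01] [-1.69771795 -2.24369816 -0.09484531] -51.86374769119772
```

View pics/s2.png

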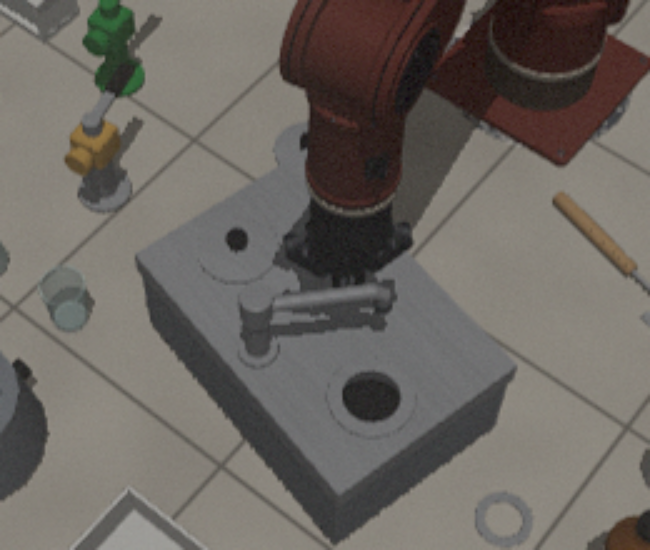

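The spout is being pushed cleanly at about 3 N, with the fingertips flush on its side. I'll continue to about 105°, then measure.

Emit:
{"fn": "move_arm", "kwargs": {
  "slide": [
    [7,-1,0],
    [6,-1,0],
    [7,-1,0],
    [6,-1,0],
    [7,-1,0],
    [6,-1,0],
    [7,-1,0],
    [4,-1,0],
    [0,0,0],
    [0,0,0],
    [-10,0,0],
    [-20,0,0],
    [0,0,0]
  ],
  "spin": [4,4,4,4,4,4,4,3,0,0,0,0,0]
}}

```text
clock: 7.95
tool_pos: [0.5636, 0.1144, 0.2316]
orientation: [-179.9, -0.0, 15.1]
contact_force: [0.6, 0.4, 0.7]
grip_width: 0.003
grasp_force: 0.0
```

```bash
python3 - <<'E'
from h import *
s=manip.observe(); print(s['tool_pos'],s['orientation'],s['contact_force'],s['q'])
im=snap('scene','scene3'); a=cv2.resize(im['color'][210:350,240:430],None,fx=4,fy=4,interpolation=cv2.INTER_CUBIC); cv2.imwrite('pics/s3.png',cv2.convertScaleAbs(a,alpha=1.3))
# expected pixel positions of arm end for direction th
R=im['world_to_cam']
for th in (98,103.4,109):
  for r,z in((.02,.25),(.118,.25),(.13,.216)):
    p=np.array([[*(P+r*u(th)),z]]); q=cv2.projectPoints(p,cv2.Rodrigues(R[:3,:3])[0],R[:3,3],im['mtx'],im['dist'])[0].ravel()
    print(th,r,((q-[240,210]+.5)*4-.5).round(0))
E
```

```text
[0.5635807  0.11444606 0.23161483] [-1.79933089e+02 -1.09294851e-02  1.50570736e+01] [0.62102495 0.39902255 0.65976346] [-51.67791349  11.96534626  41.72409438  96.37497842  -8.29115978
  74.78434171 -83.33159082]
98 0.02 [275. 183.]
98 0.118 [413. 254.]
98 0.13 [427. 290.]
103.4 0.02 [277. 180.]
103.4 0.118 [421. 240.]
103.4 0.13 [436. 274.]
109 0.02 [278. 178.]
109 0.118 [428. 225.]
109 0.13 [443. 258.]
```

View pics/s3.png

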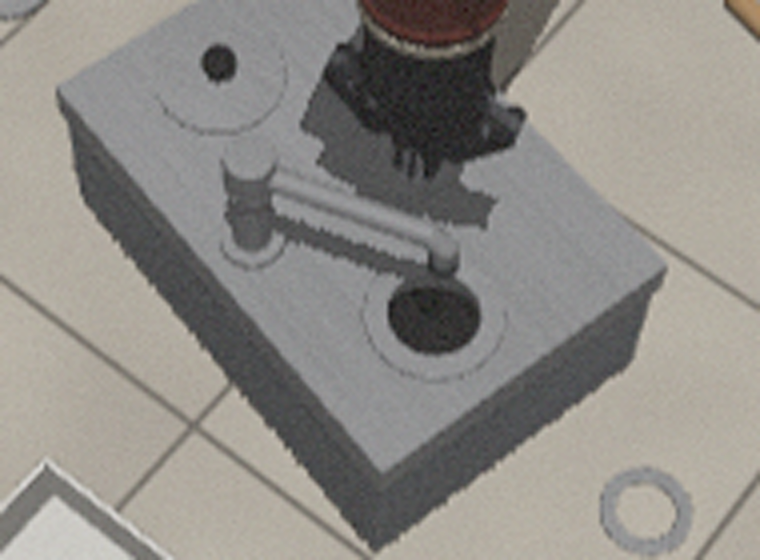

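The nozzle end at (443,271) matches an arm direction of about 105°, within roughly 4 mm of the well centre. Next is the lever.

```bash
python3 - <<'E'
from h import *
im=snap('top','top3')
a=lv(195.7,.03); c=manip.observe(); c=[*c['tool_pos'],c['orientation'][2]]
c=plan([(c[0],c[1],.34,15),(.50,-.10,.34,-30)],c)
c=plan([(a[0],a[1],.34,a[3]),a],c)
E
```

```text
9 rows
slide [[0, 0, -36], [0, 0, -36], [0, 0, -36], [-20, 32, 0], [-15, 34, 0], [-11, 36, 0], [-6, 37, 0], [-1, 37, 0], [4, 37, 0]]
spin [0, 0, 0, 8, 7, 8, 7, 8, 7]
end [  0.4998  -0.0995   0.3397 -29.9169]
10 rows
slide [[7, 40, 0], [13, 38, 0], [19, 36, 0], [25, 33, 0], [29, 28, 0], [0, 0, 43], [0, 0, 43], [0, 0, 43], [0, 0, 43], [0, 0, 44]]
spin [9, 9, 9, 9, 8, 0, 0, 0, 0, 0]
end [  0.4304  -0.2904   0.1237 -73.9169]
```

Emit:
{"fn": "move_arm", "kwargs": {
  "slide": [
    [0,0,-36],
    [0,0,-36],
    [0,0,-36],
    [-20,32,0],
    [-15,34,0],
    [-11,36,0],
    [-6,37,0],
    [-1,37,0],
    [4,37,0]
  ],
  "spin": [0,0,0,8,7,8,7,8,7]
}}

```text
clock: 9.18
tool_pos: [0.4996, -0.1008, 0.3396]
orientation: [-180.0, -0.0, -30.2]
contact_force: [-0.0, 0.2, -0.0]
grip_width: -0.005
grasp_force: 0.0
```

Emit:
{"fn": "move_arm", "kwargs": {
  "slide": [
    [7,40,0],
    [13,38,0],
    [19,36,0],
    [25,33,0],
    [29,28,0],
    [0,0,0],
    [0,0,0]
  ],
  "spin": [9,9,9,9,8,0,0]
}}

```text
clock: 10.05
tool_pos: [0.4307, -0.2902, 0.3395]
orientation: [-180.0, -0.0, -73.9]
contact_force: [0.3, -0.2, 0.5]
grip_width: -0.003
grasp_force: 0.0
```

```bash
python3 - <<'E'
from h import *
s=manip.observe(); print(s['tool_pos'],s['orientation'],s['q'])
im=snap('top','top4'); A=cv2.resize(im['color'][160:300,205:385],None,fx=4,fy=4,interpolation=cv2.INTER_CUBIC)
cv2.imwrite('pics/t4.png',cv2.convertScaleAbs(A,alpha=1.4))
R=im['world_to_cam']
q=cv2.projectPoints(np.array([[*(P+.13*u(t)),.25] for t in(99,103.4,107)]),cv2.Rodrigues(R[:3,:3])[0],R[:3,3],im['mtx'],im['dist'])[0][:,0]
print(((q-[205,160]+.5)*4-.5).round(1))
c=plan([lv(195.7,.03)]); 
c=plan([lv(195.7,.004)],c,step=7)
c=plan([lv(t) for t in range(199,260,4)],c)
E
```

```text
[ 0.43065449 -0.29015246  0.33946876] [-1.79999951e+02 -2.02815601e-02 -7.38758735e+01] [ -33.90345786   -1.09626945   63.44828232   94.03785829    0.99669929
   86.43822224 -134.39691831]
[[161.3 154.5]
 [164.4 171.2]
 [168.  184.7]]
5 rows
slide [[0, 0, 43], [0, 0, 43], [0, 0, 43], [0, 0, 43], [1, 1, 43]]
spin [0, 0, 0, 0, 0]
end [  0.4302  -0.2909   0.1244 -73.8104]
4 rows
slide [[6, 0, 0], [7, 0, 0], [6, 0, 0], [7, 0, 0]]
spin [0, 0, 0, 0]
end [  0.4374  -0.3158   0.1244 -73.8104]
16 rows
slide [[8, 1, 0], [5, 2, 0], [5, 1, 0], [6, 1, 0], [5, 1, 0], [5, 2, 0], [6, 1, 0], [5, 1, 0], [5, 1, 0], [5, 2, 0], [6, 1, 0], [5, 1, 0], [5, 1, 0], [5, 2, 0], [6, 1, 0], [5, 1, 0]]
spin [-3, -4, -4, -4, -4, -4, -4, -4, -4, -4, -4, -4, -4, -4, -4, -4]
end [  0.4816  -0.3882   0.1244 -10.8104]
```

View pics/t4.png

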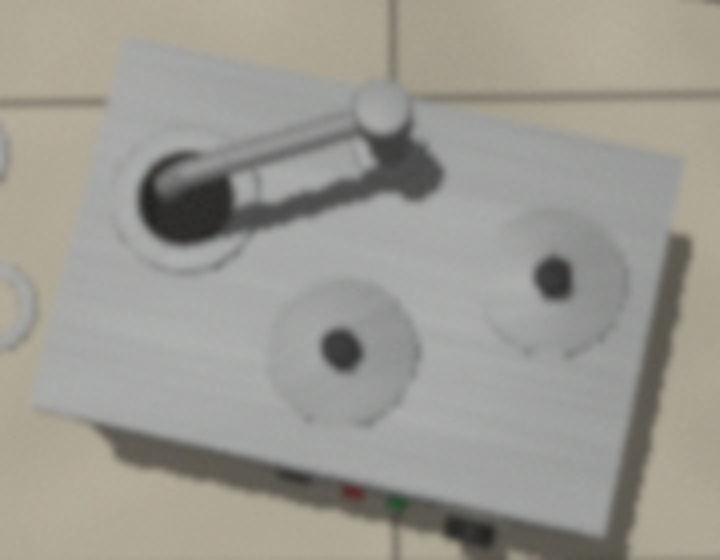

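From above, the spout end at (168,182) corresponds to about 106°. That puts the nozzle within about 7 mm of the well centre, and the lids and ring haven't moved. Now the lever.

Emit:
{"fn": "move_arm", "kwargs": {
  "slide": [
    [0,0,43],
    [0,0,43],
    [0,0,43],
    [0,0,43],
    [1,1,43],
    [6,0,0],
    [7,0,0],
    [6,0,0],
    [7,0,0],
    [0,0,0]
  ],
  "spin": [0,0,0,0,0,0,0,0,0,0]
}}

```text
clock: 11.35
tool_pos: [0.4369, -0.3176, 0.1249]
orientation: [-180.0, -0.0, -74.0]
contact_force: [0.4, -0.3, -0.5]
grip_width: 0.002
grasp_force: 0.0
```

Emit:
{"fn": "move_arm", "kwargs": {
  "slide": [
    [8,1,0],
    [5,2,0],
    [5,1,0],
    [6,1,0],
    [5,1,0],
    [5,2,0],
    [6,1,0],
    [5,1,0],
    [5,1,0],
    [5,2,0],
    [6,1,0],
    [5,1,0],
    [5,1,0],
    [5,2,0],
    [6,1,0],
    [5,1,0]
  ],
  "spin": [-3,-4,-4,-4,-4,-4,-4,-4,-4,-4,-4,-4,-4,-4,-4,-4]
}}

```text
clock: 13.35
tool_pos: [0.4798, -0.3897, 0.1244]
orientation: [180.0, 0.1, -10.9]
contact_force: [-2.4, -1.4, -0.4]
grip_width: 0.001
grasp_force: 1.2
```

```bash
python3 - <<'E'
from h import *
s=manip.observe(); print(s['tool_pos'],s['orientation'],s['contact_force'],s['q'])
c=[.4816,-.3882,.1244,-10.81]
plan([lv(t) for t in (262,265,268,270,272,274,276,278,280,282,284)],c)
im=snap('top','top5'); A=cv2.resize(im['color'][200:320,400:520],None,fx=5,fy=5,interpolation=cv2.INTER_CUBIC)
cv2.imwrite('pics/t5.png',cv2.convertScaleAbs(A,alpha=1.4))
E
```

```text
[ 0.47980171 -0.38971612  0.12435655] [ 1.79967158e+02  7.19803023e-02 -1.08647032e+01] [-2.39618152 -1.39358303 -0.35758717] [  1.00153887  24.31847366  43.44825045  97.65347423 -18.08331278
  65.34791471 -51.29334689]
11 rows
slide [[4, 1, 0], [4, 1, 0], [4, 1, 0], [2, 1, 0], [3, 1, 0], [3, 0, 0], [2, 1, 0], [3, 1, 0], [3, 0, 0], [2, 1, 0], [3, 1, 0]]
spin [-3, -3, -3, -2, -2, -2, -2, -2, -2, -2, -2]
end [ 0.5145 -0.3968  0.1244 14.19  ]
```

View pics/t5.png

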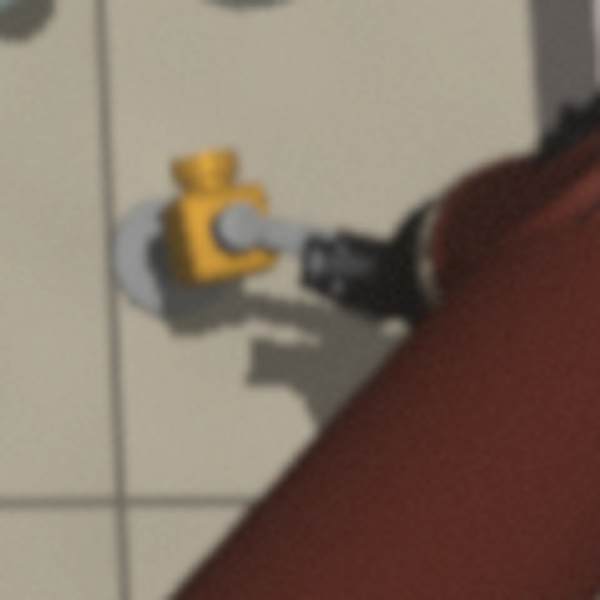

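The lever is following at about 3 N and stands near 260°. I'll continue in smaller steps, watching for the force rise at the stop.

Emit:
{"fn": "move_arm", "kwargs": {
  "slide": [
    [4,1,0],
    [4,1,0],
    [4,1,0],
    [2,1,0],
    [3,1,0],
    [0,0,0]
  ],
  "spin": [-3,-3,-3,-2,-2,0]
}}

```text
clock: 14.15
tool_pos: [0.4973, -0.3959, 0.1244]
orientation: [180.0, -0.0, 2.1]
contact_force: [-1.4, 0.5, 0.1]
grip_width: 0.001
grasp_force: 0.5
```

Emit:
{"fn": "move_arm", "kwargs": {
  "slide": [
    [3,0,0],
    [0,0,0]
  ],
  "spin": [-2,0]
}}

```text
clock: 14.4
tool_pos: [0.5004, -0.3957, 0.1244]
orientation: [180.0, -0.0, 4.1]
contact_force: [-1.3, -0.3, -0.0]
grip_width: 0.001
grasp_force: 0.5
```

Emit:
{"fn": "move_arm", "kwargs": {
  "slide": [
    [2,1,0],
    [0,0,0]
  ],
  "spin": [-2,0]
}}

```text
clock: 14.65
tool_pos: [0.5025, -0.3963, 0.1243]
orientation: [-180.0, -0.0, 6.1]
contact_force: [-1.3, 0.5, 0.1]
grip_width: -0.002
grasp_force: 0.3
```

Emit:
{"fn": "move_arm", "kwargs": {
  "slide": [
    [2,1,0],
    [0,0,0]
  ],
  "spin": [-2,0]
}}

```text
clock: 14.9
tool_pos: [0.5045, -0.3972, 0.1243]
orientation: [-180.0, -0.0, 8.1]
contact_force: [0.2, 0.3, -0.7]
grip_width: -0.001
grasp_force: 0.2
```

Emit:
{"fn": "move_arm", "kwargs": {
  "slide": [
    [2,0,0],
    [0,0,0]
  ],
  "spin": [-1,0]
}}

```text
clock: 15.15
tool_pos: [0.5062, -0.3974, 0.1243]
orientation: [180.0, 0.0, 9.1]
contact_force: [-2.0, -1.1, -0.6]
grip_width: 0.001
grasp_force: 0.6
```

Emit:
{"fn": "move_arm", "kwargs": {
  "slide": [
    [2,0,0],
    [0,0,0]
  ],
  "spin": [-1,0]
}}

```text
clock: 15.4
tool_pos: [0.5083, -0.3971, 0.1244]
orientation: [180.0, -0.0, 10.1]
contact_force: [-0.7, -1.4, -0.7]
grip_width: -0.0
grasp_force: 0.9
```

Emit:
{"fn": "move_arm", "kwargs": {
  "slide": [
    [2,0,0],
    [0,0,0]
  ],
  "spin": [-1,0]
}}

```text
clock: 15.65
tool_pos: [0.5089, -0.3972, 0.1244]
orientation: [180.0, 0.1, 11.0]
contact_force: [-5.8, -1.7, 1.9]
grip_width: 0.003
grasp_force: 3.1
```

Emit:
{"fn": "move_arm", "kwargs": {
  "slide": [
    [1,0,0],
    [0,0,0]
  ],
  "spin": [-1,0]
}}

```text
clock: 15.9
tool_pos: [0.509, -0.3974, 0.1244]
orientation: [-180.0, 0.2, 12.0]
contact_force: [-8.3, -1.6, 1.6]
grip_width: -0.0
grasp_force: 4.6
```

Emit:
{"fn": "move_arm", "kwargs": {
  "slide": [
    [1,0,0],
    [0,0,0]
  ],
  "spin": [-1,0]
}}

```text
clock: 16.15
tool_pos: [0.509, -0.3976, 0.1243]
orientation: [-180.0, 0.2, 12.9]
contact_force: [-11.9, -2.2, 4.2]
grip_width: -0.002
grasp_force: 6.1
```

The stop is reached: force is rising with no further motion. I'll back off and lift clear.

Emit:
{"fn": "move_arm", "kwargs": {
  "slide": [
    [-8,0,0],
    [-25,0,0],
    [-15,0,0],
    [0,0,-40],
    [0,0,-40],
    [0,0,-40],
    [-40,0,-20],
    [-40,0,0],
    [0,0,0],
    [0,0,0]
  ],
  "spin": [0,0,0,0,0,0,0,0,0,0]
}}

```text
clock: 17.4
tool_pos: [0.3883, -0.4244, 0.2645]
orientation: [-180.0, -0.1, 13.1]
contact_force: [0.2, 0.0, 0.5]
grip_width: -0.001
grasp_force: 0.0
```

```bash
python3 - <<'E'
from h import *
s=manip.observe(); print(s['tool_pos'],s['contact_force'])
im=snap('scene','scene6')
cv2.imwrite('pics/s6.png',cv2.convertScaleAbs(cv2.resize(im['color'][90:330,150:450],None,fx=2.5,fy=2.5,interpolation=cv2.INTER_CUBIC),alpha=1.3))
E
```

```text
[ 0.38830286 -0.42438068  0.2644839 ] [0.24405645 0.02566973 0.5442851 ]
```

View pics/s6.png

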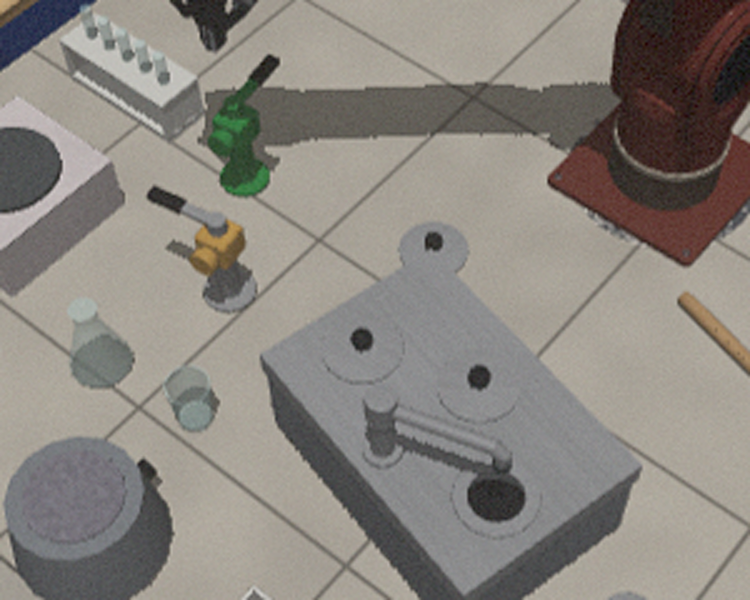

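The lever at (180,203) is turned to its open stop, the nozzle at (500,462) is over the open well, everything else is in place, and the hand is clear.

```bash
python3 -c "
from bench import manip
print(manip.job_done())"
```

```text
the job is handed in; nothing more can be done
None
```

I handed the job in with the nozzle about 7 mm (estimated) from the open well's centre, the lever pushed to its open stop afterwards (about 13 N measured there), nothing else visibly moved and the hand clear; hand-in returned no verdict.

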